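# Clip the antenna plug in the test jig and hold the sprung test slide at the mark

## Robot

A 7-joint arm with a two-finger parallel gripper is mounted at the origin on the work surface. World frame = base frame: x ahead of the robot, y to its left, z up, the work surface at z = 0. Lengths are in m, angles in rad, forces in N, time in s.
With the tool pointing down it reaches from about 0.425 to 0.925 m from the base axis. Payload 6.8 kg.
Tool frame: the origin (TCP) lies on the centre line of the jaws, within the pads' length; the fingertips stand 19 mm ahead of it and the grasp point (between the pads) is the TCP (bot.tcp_to_tips is the distance from the TCP to the fingertips, in m); x points along the fingers, y is the direction in which the jaws open and shut, and the axes are right-handed (so a half turn about x gives the same grasp; the last joint's range is limited). The gripper opens to 85 mm and grips with 20 to 120 N. Pads are 22 mm wide; open, the fingers measure 114 mm over their backs; the gripper's body (76 mm by 85 mm) begins 54 mm behind the grasp point. The pads swing forward as they close: fully open they stand 13 mm farther back than shut.
Start: joints at [-1.291, 0.477, 0.022, 1.555, -0.011, 1.109, -0.083], TCP at [0.255, 0.625, 0.25] pointing down, gripper open.
Joint ranges: [-2.96, 2.96], [-0.34, 2.1], [-1.41, 1.46], [0.24, 2.44], [-1.37, 4.51], [0.17, 1.92], [-2.96, 2.96]. Speed limits (rad/s): [2.39, 2.39, 3.14, 3.14, 3.14, 3.14, 3.14].

## Interface

Orientations are given as a unit quaternion [w, x, y, z].
In Python, from station import status, eyes, bot gives the robot as it stands.
- The arm moves only by the tool apply_moves, never from a script. Its arguments are lists of equal length, an entry for each row: "travel": the shift along the tool's x, y, z in cm, a list of three; "turn": the turn, a rotation vector about the tool's x, y, z in rad, a list of three; "grip": the closure, from 0 (fully open) to 1 (shut). In form: {"travel": [[tx, ty, tz], ...], "turn": [[wx, wy, wz], ...], "grip": [grip, ...]}. A call has 1 to 8 rows; each row shifts and turns the pose as measured when the row begins, along the tool's axes as they then stand; what a row does not reach is not made up. A row lasts 1/12 s, in which the tool goes at most 41.7 mm and 7.16 degrees, less where a joint would pass 70% of its speed; a pose out of reach is approached as far as the arm can. A call is refused whole if a number of a shift passes 4.17 or a number of a turn 0.125, either way. A call with a gripper value outside its range is refused whole. The fingers move at their own pace and stop on an object; "newtons" is the grip in N (left out, the last holds). Time passes only in rows, so rows that do not move let the fingers close. It gives the time, the measured TCP pose, the force and the opening at its end, in the units of the state.
- status.get_obs(): the state, without advancing time (a new reading comes with each control period).
- eyes.read_camera(name): name is "scene" or "top"; returns the picture (384x512x3 uint8, red, green, blue); there is no depth.
- eyes.calibration(name): a dict with "intrinsics" (3x3 intrinsics, pixels), "distortion" ([k1, k2, p1, p2, k3] as OpenCV has them; the pictures are not rectified), "xyz" and "attitude" of the camera in the world. Camera axes: x right, y down, z forward; pixel columns grow to the right and rows downward; lengths in m; the calibration is good to about 2 mm. A picture is of the moment at which its call begins. calibration takes no time and is no camera call.
- bot.hand_in(): hands the job in, once; it reports no verdict.
Trained networks look in the newest picture that a camera, given by its name, has taken for a name from the list of things; names that differ only in an ending like _2 or _b are one class to them, and where a whole thing is asked for, a point or a joint stands for the part that bears it (a point fixed in the world has none). Each returns a list of dicts, best first, with "score" (0 to 1); they miss things now and then, are a little off and sometimes report something else, mostly with a low value. They report only what shows in the picture. A call takes as long as a camera call. They do not tell look-alikes from the thing itself.
- eyes.masks_of(thing, camera): "region" (384x512 bool, what is visible of it) and "rect" ([left, top, right, bottom] in pixels, round what is visible of it).
The state is a dict: "t": time; "q": joint angles; "joint_vel": joint speeds; "joint_torque": joint torques, N m; "eef_pos": TCP position; "tool_rot": TCP orientation; "contact_force": force on the tool from outside, world axes, zero at the start; "torque": the same for the moment, N m; "gripper_width": opening from 0.0 (shut) to 1.0 (fully open).
Only numpy, scipy, OpenCV 4.12 (cv2) and the standard library are available. Lean on these libraries where they do the work, as an engineer would, in place of code of your own. Each camera call takes 0.05 s, during which the arm holds its last target. There are 200 camera calls.

## Task

Test the taller of the two nickel antenna plugs: stand it, as it is, on the brass contact between the jig's clip jaws by pressing it straight down so that the sprung jaw opens and closes on it, and let go of it. Then take the black handle of the jig's spring-return slide, pull it out until the slide's pointer lines up with the mark on the tab beside it, and finish while still holding it there: do not let go. Leave the shorter plug, the vacuum tube, the egg insulator and the microphone where they are.

Things in the scene. Friction and masses are not known exactly. Their poses are not given: they have to be found in the camera images.
- plug: the taller nickel plug, loose, upright on the desk left or right of the jig, 60 mm tall, about 45 g. Lower 22 mm: knurled shell 19 mm in diameter with a 3 mm bevelled foot; above 24 mm: smooth tail 14 mm in diameter. Origin: centre of its foot; z up its axis. Hold it by the tail, fingertips at least 28 mm above the foot, to stay clear of the jaws
- short_plug: the shorter nickel plug, same shell and tail diameters but only 36 mm tall, standing upright on the other side of the jig; leave it alone. Origin: centre of its foot
- tube: glass vacuum tube with silver getter, standing on its black base, 34 mm in diameter, 80 mm tall; leave it alone. Origin: centre of its underside
- egg: grey egg insulator lying on the desk, 54 mm long (its x), 36 mm in diameter; leave it alone. Origin: centre of its underside, on the desk
- mic: chrome desk microphone head on a round foot 72 mm in diameter, 104 mm tall; leave it alone. Origin: centre of its underside
- jig: test jig fixed to the desk: wooden block with grey deck, top 25 mm above the desk, reaching x -110 to 150 mm, y -110 to 110 mm in its frame. Origin: on the desk; its -x side faces the robot (yaw up to 0.35 rad). Clip at its (-20, -60) mm, slide on its +y side, low panel meter 22 mm above the deck at its far end
- clip_seat (a point): centre of the brass contact disc (23 mm wide) on which the plug's foot must stand, 27 mm above the desk; axes as the jig's. A fixed V jaw stands on its +x side, a sprung flat jaw (16 mm wide) on its -x side, both 24 mm high above this point, upright below, their upper 12 mm flared outwards by 25 degrees
- jaw (a joint): opening of the sprung jaw in m: 0 at rest (face 5.5 mm from the clip centre), up to 0.012, about 0.004 when closed on the plug's shell; spring 1.5 N at rest, 2.1 N on the plug. Pressing the plug down into the jaws opens it, with only 2 to 5 N; a plug up to 3 mm off centre is guided in
- handle (a point): grip point of the slide's black upright handle plate, 12 mm thick (jig x), 40 mm wide (jig y); the plate's top lies 18 mm above this point, its bottom 25 mm below it, where a carriage 45 mm long (jig x) and 42 mm wide begins. At rest 62 mm above the desk. Axes as the jig's. It moves with the slide
- slide (a joint): how far the slide is pulled out, in m: 0 home, at most 0.075, growing towards the jig's -x (towards the robot). A spring pulls it home: about 3.2 N at home plus 0.8 N per 10 mm; let go, it returns home
- pointer (a point): end of the slide's steel pointer bar, on the +y side of the carriage; moves with the slide (40 mm to jig +y of the handle)
- mark (a point): the black line on the small white tab beside the track, which the pointer must line up with: 30 to 60 mm from the pointer's home towards the jig's -x, same y and height as the pointer. The tab (12 by 10 mm, 8 mm tall on the deck) is screwed tight and stays put. Axes as the jig's
Not all that is in view belongs to the job. Leave any orange or turquoise look-alike of the plug alone.

How it is judged:
On the way, in this order (a step that is already met when the one before it is completed fails the run):
1. the taller plug stands on the contact, clipped by the sprung jaw and let go, the slide still home (horizontal distance between plug and clip_seat below 0.004 m and z of plug in the frame of clip_seat between -0.003 and 0.004 m and angle between plug's own z axis and vertical below 0.12 rad and value of joint jaw between 0.002 and 0.006 m and contact force between jaw and plug above 0.5 N and contact force between the fingers and plug below 0.1 N and value of joint slide below 0.01 m), for 0.2 s.
2. the slide is held at the mark by the fingers (x of pointer in the frame of mark between -0.0035 and 0.0035 m and contact force between the fingers and slide above 1.5 N and velocity of joint slide between -0.01 and 0.01 m/s), for 0.3 s.
At the end, for the whole second after the job is handed in: Fingers hold the slide still (over 1.5 N), its pointer within 3.5 mm of the mark; the taller plug stands on the contact (4 mm off at most, tilt under 7 deg), untouched by the fingers, the jaw 2 to 6 mm open and pressing it with over 0.5 N (all of step 2 and horizontal distance between plug and clip_seat below 0.004 m and z of plug in the frame of clip_seat between -0.003 and 0.004 m and angle between plug's own z axis and vertical below 0.12 rad and value of joint jaw between 0.002 and 0.006 m and contact force between jaw and plug above 0.5 N and contact force between the fingers and plug below 0.1 N); the arm keeps its last pose, push and grip.
It fails at once if the short plug is pushed away or knocked over (distance of short_plug from where it was at the start of the episode above 0.03 m or angle between short_plug's own z axis and vertical above 0.5 rad).
It fails at once if the vacuum tube is pushed away or knocked over (distance of tube from where it was at the start of the episode above 0.03 m or angle between tube's own z axis and vertical above 0.5 rad).
It fails at once if the egg insulator is pushed away or knocked over (distance of egg from where it was at the start of the episode above 0.03 m or angle between egg's own z axis and vertical above 0.5 rad).
It fails at once if the microphone is pushed away or knocked over (distance of mic from where it was at the start of the episode above 0.03 m or angle between mic's own z axis and vertical above 0.5 rad).
It also fails if it takes over 54 s, if anything falls off the work surface, if the arm or the gripper's body presses on something with over 40 N, if the wrist force passes 120 N, or if a joint passes its speed limit or range.

## Working session

There is one attempt and no reset: what is moved stays moved. The work goes in short steps, Python scripts to look and compute and a tool call to move; the robot and the scene stay as the last step left them, time stands still between calls to the robot, and variables do not carry over. Pictures are saved under pics/ and viewed, about 8 in all and at most 12, crops included, and the job is handed in when it is done.

Besides the shell and the picture viewer there is one more tool, called after ">>>" as name(argument=value, ...) on one line, values as JSON. apply_moves: Moves the arm, as the interface text tells. Its arguments: {"type":"object","properties":{"travel":{"type":"array"},"turn":{"type":"array"},"grip":{"type":"array"},"newtons":{"type":"number"}},"required":["travel","turn","grip"]}

```bash
ls; mkdir -p pics
python3 - <<'E'
from station import status, eyes, bot
import cv2, numpy as np
print(status.get_obs())
for c in ("scene","top"):
    im=eyes.read_camera(c); cv2.imwrite(f"pics/{c}0.png",im[:,:,::-1])
    print(c,eyes.calibration(c))
    for n in ("plug","short_plug","tube","egg","mic","jig","handle","jaw"):
        try:
            for d in eyes.masks_of(n,c)[:4]: print(n,round(d["score"],2),d["rect"],int(d["region"].sum()))
        except Exception as e: print(n,e)
a=cv2.imread("pics/scene0.png");b=cv2.imread("pics/top0.png")
E
```

```text
pics
{'t': 0.0, 'q': array([-1.29112816,  0.47779712,  0.02235126,  1.55645485, -0.01150923,
        1.10932883, -0.08310623]), 'joint_vel': array([-0.00077867,  0.00139323, -0.00024143,  0.00146907, -0.00163813,
        0.00263885,  0.00150486]), 'joint_torque': array([ 2.48969618e-04, -5.96465313e+01,  1.60800677e+00, -2.81175578e+01,
        1.24623507e-02,  9.62721213e-03, -1.73072215e-05]), 'eef_pos': array([0.2550347 , 0.62435164, 0.24932649]), 'tool_rot': array([ 0.6937784 ,  0.13558627,  0.69393699, -0.13689179]), 'contact_force': array([-0.62954956,  0.14061603, -0.11610461]), 'torque': array([-0.00820779,  0.00978344,  0.03031978]), 'gripper_width': 1.0025291689748255}
scene {'intrinsics': array([[366.673379  ,   0.        , 247.72135868],
       [  0.        , 366.673379  , 189.76972485],
       [  0.        ,   0.        ,   1.        ]]), 'distortion': array([-0.08266488,  0.        ,  0.        ,  0.        ,  0.        ]), 'xyz': array([0.96689799, 0.51295708, 0.64309244]), 'attitude': array([-0.13034499,  0.30648024,  0.86296873, -0.37995396])}
plug 0.73 [388.9, 276.1
[... 433 characters left out ...]
236.9, 181.1] 56
top {'intrinsics': array([[443.71565119,   0.        , 257.05811781],
       [  0.        , 443.71565119, 192.25046225],
       [  0.        ,   0.        ,   1.        ]]), 'distortion': array([-0.00112695,  0.        ,  0.        ,  0.        ,  0.        ]), 'xyz': array([0.37516612, 0.03692867, 1.30697733]), 'attitude': array([ 0.05114685, -0.69875862,  0.71137593, -0.05535957])}
plug 0.56 [143.7, 233.1, 150.8, 236.8] 45
plug 0.48 [130.9, 213.0, 138.9, 219.5] 43
tube 0.7 [170.6, 144.4, 187.9, 160.3] 163
mic 0.71 [369.5, 149.1, 396.3, 180.2] 600
mic 0.5 [245.2, 169.0, 263.6, 185.9] 215
jig 0.72 [225.4, 135.7, 313.0, 228.5] 6593
handle 0.47 [247.6, 168.7, 264.6, 181.5] 228
```

Run:
```python
import cv2
a=cv2.imread("pics/scene0.png");b=cv2.imread("pics/top0.png")
cv2.imwrite("pics/s1.png",cv2.resize(a[100:360,110:450],None,fx=2.3,fy=2.3,interpolation=cv2.INTER_CUBIC))
cv2.imwrite("pics/t1.png",cv2.resize(b[100:300,100:420],None,fx=2.5,fy=2.5,interpolation=cv2.INTER_CUBIC))
```

```text
(no output)
```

View pics/s1.png

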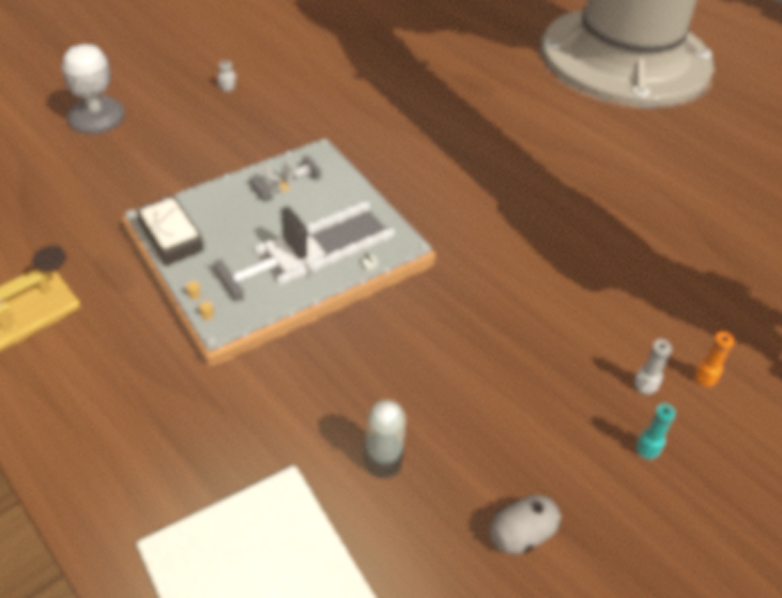

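View pics/t1.png

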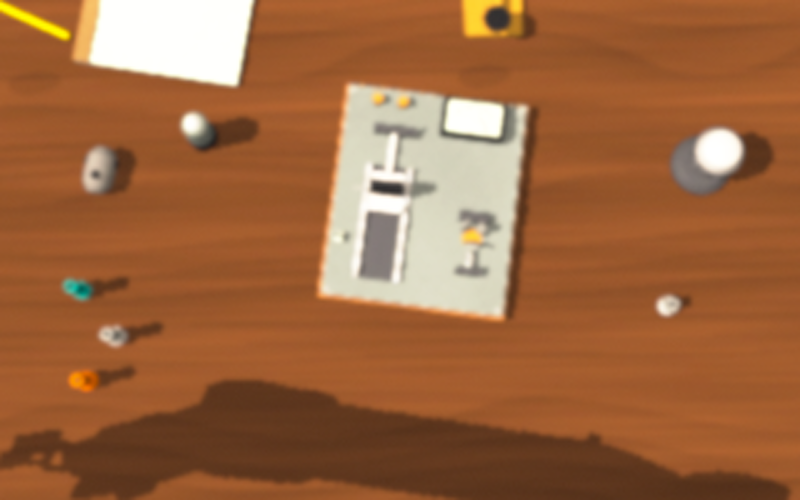

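The top view shows three tall plugs:
- nickel at about (145,234) in the full top picture and (394,260) in the full scene picture
- turquoise at (131,216) in the top picture
- orange at (133,252) in the top picture

The nickel one at scene (394,260) fits the description. The short nickel plug is on the other side, at scene (209,132). The jig is in the middle, with the clip at top (289,194) and the handle at (255,174). The white tab is at top (236,195).

Next I'll measure these and make one confirming crop.

```bash
cat > h.py <<'E'
import numpy as np, cv2
from scipy.spatial.transform import Rotation as R
from scipy.optimize import least_squares
from station import status, eyes, bot
C={c:eyes.calibration(c) for c in("scene","top")}
def rot(q): return R.from_quat([q[1],q[2],q[3],q[0]])
def proj(c,P):
    k=C[c]; M=rot(k["attitude"]).as_matrix(); P=np.atleast_2d(P)
    X=(P-k["xyz"])@M
    return cv2.projectPoints(X.reshape(-1,1,3),np.zeros(3),np.zeros(3),k["intrinsics"],k["distortion"])[0].reshape(-1,2)
def back(c,uv,z):
    k=C[c]; M=rot(k["attitude"]).as_matrix()
    n=cv2.undistortPoints(np.array(uv,float).reshape(-1,1,2),k["intrinsics"],k["distortion"]).reshape(-1,2)
    d=np.c_[n,np.ones(len(n))]@M.T
    return k["xyz"]+d*((z-k["xyz"][2])/d[:,2])[:,None]
def pose():
    o=status.get_obs(); return o["eef_pos"],rot(o["tool_rot"]),o
def go(p,yaxis):
    """tool-frame shift (cm), turn (rotvec), to reach p, pointing down, jaw axis along angle yaxis (mod pi)"""
    p0,r,o=pose(); best=None
    for a in(yaxis,yaxis+np.pi):
        x=np.array([0,0,-1.]);y=np.array([np.cos(a),np.sin(a),0]);T=R.from_matrix(np.c_[x,y,np.cross(x,y)])
        w=(r.inv()*T).as_rotvec()
        if best is None or np.linalg.norm(w)<np.linalg.norm(best): best=w
    M=r.as_matrix(); print("pos",p0.round(4),"jaw axis",np.degrees(np.arctan2(M[1,1],M[0,1])).round(2),"down",M[:,0].round(4))
    print("shift cm",(r.inv().apply(np.array(p)-p0)*100).round(2),"turn",best.round(4),"z-first frame after turn:",
      ((r*R.from_rotvec(best)).inv().apply(np.array(p)-p0)*100).round(2))
E
python3 - <<'E'
from h import *
print(bot.tcp_to_tips)
ims={c:cv2.imread(f"pics/{c}0.png") for c in C}
# deck corners in top: greyish low saturation region
im=ims["top"]; hsv=cv2.cvtColor(im,cv2.COLOR_BGR2HSV)
det={}
for c,box in(("top",(220,130,318,235)),("scene",(160,155,305,260))):
    hs=cv2.cvtColor(ims[c],cv2.COLOR_BGR2HSV); m=np.zeros(hs.shape[:2],np.uint8)
    l,t,r,b=box; m[t:b,l:r]=(hs[t:b,l:r,1]<70)*255
    m=cv2.morphologyEx(m,cv2.MORPH_OPEN,np.ones((3,3)))
    n,lab,st,_=cv2.connectedComponentsWithStats(m); i=1+st[1:,4].argmax(); m=(lab==i).astype(np.uint8)
    ct=max(cv2.findContours(m,0,cv2.CHAIN_APPROX_NONE)[0],key=cv2.contourArea); hull=cv2.convexHull(ct)
    q=cv2.approxPolyN(hull,4).reshape(-1,2) if hasattr(cv2,"approxPolyN") else None
    print(c,st[i],q.tolist()); det[c]=(ct.reshape(-1,2).astype(float),q.astype(float))
    w=back(c,q,.025); print(w.round(4).tolist(),[np.linalg.norm(w[k]-w[k-1]).round(4) for k in range(4)])
# plug: fine crop + own mask
for c,(u,v) in(("scene",(394,261)),("top",(146,234))):
    hs=cv2.cvtColor(ims[c],cv2.COLOR_BGR2HSV); s=hs[v-14:v+15,u-14:u+15]
    print(c); 
    m=(s[:,:,1]<85)
    for row in m: print("".join(".#"[int(x)] for x in row))
cv2.imwrite("pics/plugc.png",np.hstack([cv2.resize(ims["scene"][235:305,370:440],(400,400),interpolation=2),cv2.resize(ims["top"][205:265,115:175],(400,400),interpolation=2)]))
cv2.imwrite("pics/jigc.png",np.hstack([cv2.resize(ims["scene"][155:235,190:290],(440,352),interpolation=2),cv2.resize(ims["top"][150:222,228:318],(440,352),interpolation=2)])[:, :])
E
```

```text
0.019
top [ 229  135   81   91 5897] [[310, 143], [301, 226], [228, 217], [240, 133]]
[[0.7152, -0.1327, 0.025], [0.469, -0.0977, 0.025], [0.4988, 0.113, 0.025], [0.7495, 0.0751, 0.025]] [np.float64(0.2106), np.float64(0.2487), np.float64(0.2128), np.float64(0.2535)]
scene [ 165  161  132   91 6568] [[299, 208], [200, 253], [164, 192], [250, 159]]
[[0.4954, 0.1138, 0.025], [0.7502, 0.0766, 0.025], [0.7153, -0.1385, 0.025], [0.4661, -0.1055, 0.025]] [np.float64(0.2212), np.float64(0.2575), np.float64(0.2179), np.float64(0.2514)]
scene
................###..........
...............#####.........
..............#######........
..............########.......
..............########.......
..............########.......
.............#########.......
.............########........
............#########........
............########.........
............########.........
...........#########.........
..........#########..........
........##########...........
........##########...........
.......###########...........
......############...........
......############...........
......############..
[... 483 characters left out ...]
..........
.............................
.............................
.............................
.............................
.............................
..........######.............
........##########...........
........###########..........
........###########..........
.........##########..........
..........########...........
............#####............
.............................
.............................
.............................
.............................
.............................
.............................
.............................
.............................
.............................
.............................
.............................
```

View pics/plugc.png

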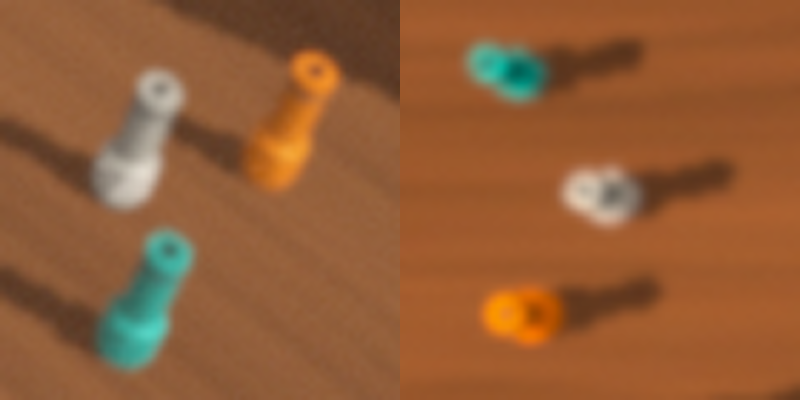

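The crop confirms it: the nickel plug stands between the turquoise and orange look-alikes, at scene (394,260) and top (146,234). Next I'll fit the jig pose and the plug position.

```bash
cat > fit.py <<'E'
from h import *
ims={c:cv2.imread(f"pics/{c}0.png") for c in C}
def deck(c,box):
    hs=cv2.cvtColor(ims[c],cv2.COLOR_BGR2HSV); m=np.zeros(hs.shape[:2],np.uint8)
    l,t,r,b=box; m[t:b,l:r]=(hs[t:b,l:r,1]<70)*255
    m=cv2.morphologyEx(m,cv2.MORPH_OPEN,np.ones((3,3)))
    n,lab,st,_=cv2.connectedComponentsWithStats(m); m=(lab==1+st[1:,4].argmax()).astype(np.uint8)
    ct=max(cv2.findContours(m,0,cv2.CHAIN_APPROX_NONE)[0],key=cv2.contourArea)
    return ct.reshape(-1,2).astype(float), cv2.approxPolyN(cv2.convexHull(ct),4).reshape(-1,2).astype(float)
def lines(c,box):
    ct,q=deck(c,box); out=[]
    for k in range(4):
        a,b=q[k],q[(k+1)%4]; d=(b-a)/np.linalg.norm(b-a); n=np.array([-d[1],d[0]])
        s=(ct-a)@d; e=(ct-a)@n; L=np.linalg.norm(b-a)
        p=ct[(abs(e)<2.5)&(s>.1*L)&(s<.9*L)]
        vx,vy,x0,y0=cv2.fitLine(p.astype(np.float32),cv2.DIST_HUBER,0,.01,.01).ravel()
        out.append((np.array([x0,y0]),np.array([-vy,vx])))
    return out
L={"top":lines("top",(220,130,318,235)),"scene":lines("scene",(160,155,305,260))}
def Jw(p,P):
    P=np.atleast_2d(P); c,s=np.cos(p[2]),np.sin(p[2])
    return np.c_[p[0]+c*P[:,0]-s*P[:,1],p[1]+s*P[:,0]+c*P[:,1],P[:,2]]
def res(p,cams):
    r=[]; i=p[3]
    co=Jw(p,np.array([[-.11+i,-.11+i,.025],[.15-i,-.11+i,.025],[.15-i,.11-i,.025],[-.11+i,.11-i,.025]]))
    for c in cams:
        u=proj(c,co); 
        for k in range(4):
            mid=(u[k]+u[(k+1)%4])/2; o,n=min(L[c],key=lambda l:abs((mid-l[0])@l[1])+abs((u[k]-l[0])@l[1]))
            d=u[(k+1)%4]-u[k]
            r+=[(u[k]+.2*d-o)@n,(u[k]+.8*d-o)@n]
    return np.array(r)
def jig(cams):
    s=least_squares(res,[.59,-.01,-.15,.002],args=(cams,)); return s.x,np.sqrt(np.mean(s.fun**2))
def sil(c,x,y,z0=0,h=.06):
    a=np.linspace(0,2*np.pi,40,endpoint=False); m=np.zeros((384*8,512*8),np.uint8)
    for r0,z1,z2 in((.0095,.0,.022),(.007,.022,h)):
        P=np.concatenate([np.c_[x+r0*np.cos(a),y+r0*np.sin(a),0*a+z0+z] for z in(z1,z2)])
        hu=cv2.convexHull(((proj(c,P)+.5)*8).astype(np.float32)).astype(np.int32); cv2.fillPoly(m,[hu],1)
    return m
def cen(m,k=1): 
    M=cv2.moments(m,True); return np.array([M["m10"],M["m01"]])/M["m00"],M["m00"]
if __name__=="__main__":
    for cams in(["top"],["scene"],["top","scene"]):
        p,e=jig(cams); print(cams,p.round(4),e.round(2)); 
    np.save("jig.npy",p)
    for n,P in(("seat",(-.02,-.06,.027)),): 
        w=Jw(p,P); print(n,w.round(4),[proj(c,w).round(1).tolist() for c in C])
    obs={}
    for c,(u,v) in(("scene",(394,261)),("top",(146,234))):
        hs=cv2.cvtColor(ims[c],cv2.COLOR_BGR2HSV); m=np.zeros((384,512),np.uint8); m[v-14:v+13,u-14:u+15]=hs[v-14:v+13,u-14:u+15,1]<85
        obs[c]=cen(m)
    def rp(x,cams): return np.concatenate([(cen(sil(c,*x))[0]/8-.5)-obs[c][0] for c in cams])
    for cams in(["top"],["scene"],["top","scene"]):
        s=least_squares(rp,[.25,.37],args=(cams,),diff_step=.01); print("plug",cams,s.x.round(4),s.fun.round(2),[(cen(sil(c,*s.x))[1]/64,obs[c][1]) for c in cams])
    # brass disc and handle
    for c,(l,t,r,b) in(("top",(278,180,300,212)),("scene",(222,165,245,190))):
        hs=cv2.cvtColor(ims[c],cv2.COLOR_BGR2HSV)[t:b,l:r]; m=((hs[:,:,1]>90)&(hs[:,:,0]<28)).astype(np.uint8)
        k,a=cen(m); print("brass",c,a,k+[l,t],back(c,[k+[l,t]],.027).round(4), "in jig", )
    for c,n in(("top","handle"),("scene","handle")):
        eyes.read_camera(c); ds=eyes.masks_of(n,c)
        for d in ds[:1]:
            k=cen(d["region"].astype(np.uint8))[0]; w=back(c,[k],.060)[0]; q=w[:2]-p[:2]
            print(n,c,k,w.round(4),"jig:",(np.array([[np.cos(p[2]),np.sin(p[2])],[-np.sin(p[2]),np.cos(p[2])]])@q).round(4))
E
python3 fit.py
```

```text
['top'] [ 0.5885 -0.0078 -0.1457  0.0061] 0.07
['scene'] [ 0.5869 -0.0095 -0.1504  0.0034] 0.23
['top', 'scene'] [ 0.5879 -0.0084 -0.1483  0.0049] 0.54
seat [[ 0.5593 -0.0648  0.027 ]] [[[231.8, 180.2]], [[288.8, 195.2]]]
plug ['top'] [0.4542 0.352 ] [-0. -0.] [(59.671875, 61.0)]
plug ['scene'] [0.4514 0.3487] [0. 0.] [(202.796875, 219.0)]
plug ['top', 'scene'] [0.4528 0.3499] [0.71 0.47 0.07 0.72] [(59.25, 61.0), (202.828125, 219.0)]
brass top 41.0 [288.41463415 194.09756098] [[ 0.5625 -0.0639  0.027 ]] in jig
brass scene 46.0 [227.2173913  168.52173913] [[ 0.5402 -0.1101  0.027 ]] in jig
handle top [254.91489362 176.60106383] [0.6099 0.033  0.06  ] jig: [0.0156 0.0442]
handle scene [237.27486911 205.61256545] [0.6238 0.0431 0.06  ] jig: [0.0278 0.0563]
```

View pics/jigc.png

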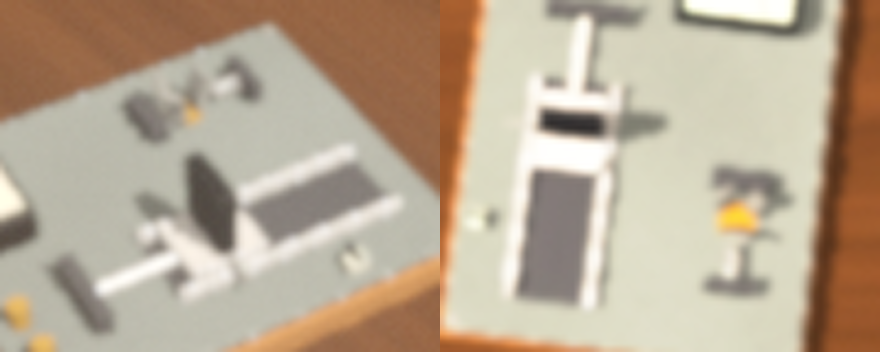

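Run:
```python
from h import *
go([.453,.350,.13],np.pi/2-.148)
go([.453,.350,.13],-.148)
```

```text
pos [0.2553 0.6249 0.2503] jaw axis 67.78 down [ 0. -0. -1.]
shift cm [ 12.03 -17.97  28.7 ] turn [-0.2398  0.      0.    ] z-first frame after turn: [ 12.03 -24.27  23.61]
pos [0.2553 0.6249 0.2503] jaw axis 67.78 down [ 0. -0. -1.]
shift cm [ 12.03 -17.97  28.7 ] turn [ 1.331  0.    -0.   ] z-first frame after turn: [12.03 23.61 24.27]
```

>>> apply_moves(travel=[[0,0,0],[0,0,0],[0.8,-2.4,2.3],[0.8,-2.4,2.3],[0.8,-2.4,2.3],[0.8,-2.4,2.3],[0.8,-2.4,2.3],[0.8,-2.4,2.3]], turn=[[-0.12,0,0],[-0.12,0,0],[0,0,0],[0,0,0],[0,0,0],[0,0,0],[0,0,0],[0,0,0]], grip=[0.5,0.5,0.5,0.5,0.5,0.5,0.5,0.5], newtons=25)

```text
t: 1.77
eef_pos: [0.3685, 0.4684, 0.2016]
tool_rot: [0.705, 0.045, 0.707, -0.038]
contact_force: [1.0, 0.4, 0.5]
gripper_width: 0.498
```

Run:
```python
from h import *
go([.453,.350,.13],np.pi/2-.148)
```

```text
pos [0.3685 0.4684 0.2016] jaw axis 83.24 down [-0.0021  0.0106 -0.9999]
shift cm [  7.02 -10.84   9.81] turn [ 0.0301 -0.0035 -0.0102] z-first frame after turn: [  7.16 -10.46  10.1 ]
```

>>> apply_moves(travel=[[0,0,0],[1.2,-2.2,2.1],[1.2,-2.2,2.1],[1.2,-2.2,2.1],[1.2,-2.2,2.1],[1,-1.0,1.0],[0,0,0]], turn=[[0.03,-0.0035,-0.01],[0,0,0],[0,0,0],[0,0,0],[0,0,0],[0,0,0],[0,0,0]], grip=[0.5,0.5,0.5,0.5,0.5,0.5,0.5])

```text
t: 2.35
eef_pos: [0.4555, 0.3442, 0.142]
tool_rot: [0.706, 0.056, 0.703, -0.058]
contact_force: [-0.3, 0.4, 0.0]
gripper_width: 0.5
```

Run:
```python
from h import *
go([.453,.350,.13],np.pi/2-.148)
```

```text
pos [0.4555 0.3442 0.142 ] jaw axis 80.78 down [ 0.0039 -0.0027 -1.    ]
shift cm [ 1.2   0.54 -0.34] turn [-0.013   0.0043  0.0021] z-first frame after turn: [ 1.2   0.54 -0.33]
```

>>> apply_moves(travel=[[1.2,0.54,-0.33],[0,0,0]], turn=[[-0.013,0.004,0.002],[0,0,0]], grip=[0.5,0.5])

```text
t: 2.52
eef_pos: [0.4532, 0.3507, 0.1297]
tool_rot: [0.705, 0.053, 0.705, -0.052]
contact_force: [-0.5, 0.5, 0.2]
gripper_width: 0.503
```

Run:
```python
from h import *
go([.453,.350,.05],np.pi/2-.148)
```

```text
pos [0.4532 0.3507 0.1297] jaw axis 81.46 down [ 3.0e-04  1.1e-03 -1.0e+00]
shift cm [ 7.97 -0.09 -0.01] turn [-0.0011  0.0001 -0.0011] z-first frame after turn: [ 7.97 -0.08 -0.01]
```

>>> apply_moves(travel=[[2.0,0,0],[2.0,0,0],[2.0,0,0],[1.9,0,0],[0,0,0],[0,0,0],[0,0,0],[0,0,0]], turn=[[0,0,0],[0,0,0],[0,0,0],[0,0,0],[0,0,0],[0,0,0],[0,0,0],[0,0,0]], grip=[0.5,0.5,0.5,0.5,0.6,0.7,0.8,0.9], newtons=20)

```text
t: 3.18
eef_pos: [0.4471, 0.3689, 0.0525]
tool_rot: [0.706, 0.05, 0.705, -0.04]
contact_force: [-0.0, 0.4, 0.9]
gripper_width: 0.153
```

>>> apply_moves(travel=[[0,0,0],[0,0,0],[0,0,0]], turn=[[0,0,0],[0,0,0],[0,0,0]], grip=[1,1,1])

```text
t: 3.43
eef_pos: [0.4479, 0.371, 0.0555]
tool_rot: [0.707, 0.051, 0.704, -0.039]
contact_force: [-0.0, -0.2, -0.1]
gripper_width: 0.152
```

Run:
```python
from h import *
go([.453,.350,.05],np.pi/2-.148)
go([.453,.350,.05],-.148)
```

```text
pos [0.4479 0.371  0.0555] jaw axis 82.7 down [ 0.0051  0.0178 -0.9998]
shift cm [ 0.52 -2.03  0.77] turn [ 0.0205  0.0026 -0.0183] z-first frame after turn: [ 0.55 -2.    0.81]
pos [0.4479 0.371  0.0555] jaw axis 82.7 down [ 0.0051  0.0178 -0.9998]
shift cm [ 0.52 -2.03  0.77] turn [-1.5503  0.0164 -0.0123] z-first frame after turn: [ 0.55 -0.81 -2.  ]
```

Run:
```python
from h import *
a=eyes.read_camera("scene")[:,:,::-1]; b=eyes.read_camera("top")[:,:,::-1]
p,r,o=pose(); print(o["q"].round(3),o["contact_force"].round(2))
for c in C: print(c,proj(c,p).round(1))
cv2.imwrite("pics/g1.png",np.hstack([cv2.resize(a[225:315,350:450],(400,360),interpolation=2),cv2.resize(b[195:285,100:200],(400,360),interpolation=2)]))
```

```text
[-0.804  0.57   0.013  1.935 -0.028  0.62   0.672] [ 0.2  -1.01 -1.22]
scene [[407.7 257.4]]
top [[135.7 235.7]]
```

View pics/g1.png

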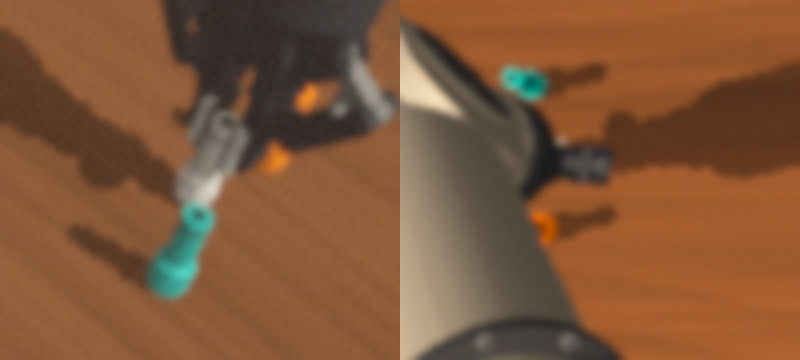

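The nickel plug is held upright, with its foot at about scene (400,272). The turquoise and orange look-alikes haven't moved. The tool drifted about 20 mm while descending and took the plug with it, so I'll use shorter steps with checks. Next I'll open, turn 90° and re-grip, which fixes the plug's position on both axes.

>>> apply_moves(travel=[[0,0,0],[0,0,0],[0,0,0]], turn=[[0,0,0],[0,0,0],[0,0,0]], grip=[0.5,0.5,0.5])

```text
t: 3.78
eef_pos: [0.4484, 0.3705, 0.0558]
tool_rot: [0.707, 0.052, 0.704, -0.039]
contact_force: [-0.4, -0.3, 0.3]
gripper_width: 0.499
```

Run:
```python
from h import *
go([.448,.371,.052],-.148)
```

```text
pos [0.4484 0.3705 0.0558] jaw axis 82.64 down [ 0.0056  0.0179 -0.9998]
shift cm [ 0.38  0.04 -0.05] turn [-1.5513  0.0169 -0.0121] z-first frame after turn: [0.38 0.05 0.04]
```

>>> apply_moves(travel=[[0.05,0,0],[0,0,0],[0,0,0],[0,0,0],[0,0,0],[0,0,0],[0,0,0],[0,0,0]], turn=[[-0.12,0.0013,-0.001],[-0.12,0.0013,-0.001],[-0.12,0.0013,-0.001],[-0.12,0.0013,-0.001],[-0.12,0.0013,-0.001],[-0.12,0.0013,-0.001],[-0.12,0.0013,-0.001],[-0.12,0.0013,-0.001]], grip=[0.5,0.5,0.5,0.5,0.5,0.5,0.5,0.5])

```text
t: 4.45
eef_pos: [0.4489, 0.3698, 0.0552]
tool_rot: [0.642, -0.295, 0.641, 0.299]
contact_force: [-0.1, 0.8, 0.0]
gripper_width: 0.497
```

Run:
```python
from h import *
go([.448,.371,.052],-.148)
```

```text
pos [0.4489 0.3698 0.0552] jaw axis 139.68 down [-4.0e-04  5.4e-03 -1.0e+00]
shift cm [0.32 0.14 0.04] turn [-0.5557  0.0048 -0.0026] z-first frame after turn: [0.32 0.1  0.11]
```

>>> apply_moves(travel=[[0,0,0],[0,0,0],[0,0,0],[0,0,0],[0,0,0],[0.35,0.1,0.1],[0,0,0]], turn=[[-0.111,0.001,-0.0006],[-0.111,0.001,-0.0006],[-0.111,0.001,-0.0006],[-0.111,0.001,-0.0006],[-0.111,0.001,-0.0006],[0,0,0],[0,0,0]], grip=[0.5,0.5,0.5,0.5,0.5,0.5,0.5])

```text
t: 5.03
eef_pos: [0.4491, 0.3694, 0.051]
tool_rot: [0.529, -0.469, 0.53, 0.468]
contact_force: [-0.0, -0.1, 0.5]
gripper_width: 0.497
```

Run:
```python
from h import *
go([.448,.371,.051],-.148)
```

```text
pos [0.4491 0.3694 0.051 ] jaw axis 173.05 down [ 2.0e-04 -1.1e-03 -1.0e+00]
shift cm [0.   0.13 0.15] turn [ 0.0268 -0.001   0.0003] z-first frame after turn: [0.   0.13 0.14]
```

>>> apply_moves(travel=[[0,0,0.15],[0,0,0],[0,0,0],[0,0,0],[0,0,0],[0,0,0]], turn=[[0.027,0,0],[0,0,0],[0,0,0],[0,0,0],[0,0,0],[0,0,0]], grip=[0.5,0.6,0.75,1,1,1], newtons=25)

```text
t: 5.53
eef_pos: [0.4491, 0.3705, 0.0504]
tool_rot: [0.538, -0.459, 0.539, 0.458]
contact_force: [0.4, -0.9, 0.4]
gripper_width: 0.158
```

Run:
```python
from h import *
P=[];
eyes.read_camera("scene")
for i in range(6):
    eyes.read_camera("top"); p,r,o=pose(); P.append(p)
print(np.mean(P,0).round(4),np.std(P,0).round(5))
go([.448,.371,.151],-.148)
```

```text
[0.4491 0.3705 0.0504] [1.e-05 1.e-05 1.e-05]
pos [0.4491 0.3705 0.0504] jaw axis 170.87 down [-4.0e-04 -2.2e-03 -1.0e+00]
shift cm [-1.006e+01  1.200e-01  1.000e-02] turn [-0.0114 -0.0022 -0.    ] z-first frame after turn: [-10.06   0.12   0.04]
```

>>> apply_moves(travel=[[0,0,0],[-1.5,0,0],[-2.5,0,0],[-2.5,0,0],[-2.5,0,0],[-1.5,0,0],[0,0,0]], turn=[[0,0,0],[0,0,0],[0,0,0],[0,0,0],[0,0,0],[0,0,0],[0,0,0]], grip=[1,1,1,1,1,1,1], newtons=40)

```text
t: 6.47
eef_pos: [0.4478, 0.3693, 0.1574]
tool_rot: [0.535, -0.459, 0.541, 0.458]
contact_force: [0.9, 0.9, -0.5]
gripper_width: 0.15
```

Run:
```python
from h import *
go([.5593,-.0648,.15],-.148)
```

```text
pos [0.4478 0.3693 0.1574] jaw axis 170.89 down [-0.0051 -0.0061 -1.    ]
shift cm [  0.94 -17.89 -41.09] turn [-0.011  -0.0068 -0.0041] z-first frame after turn: [  0.74 -17.43 -41.29]
```

>>> apply_moves(travel=[[0,0,0],[0,-0.8,-2.0],[0,-1.3,-3.0],[0,-1.3,-3.0],[0,-1.3,-3.0],[0,-1.3,-3.0],[0,-1.3,-3.0],[0,-1.3,-3.0]], turn=[[-0.011,-0.007,-0.004],[0,0,0],[0,0,0],[0,0,0],[0,0,0],[0,0,0],[0,0,0],[0,0,0]], grip=[1,1,1,1,1,1,1,1])

```text
t: 7.13
eef_pos: [0.4997, 0.1596, 0.1489]
tool_rot: [0.53, -0.464, 0.531, 0.471]
contact_force: [0.8, -0.2, -0.4]
gripper_width: 0.149
```

Run:
```python
from h import *
go([.5593,-.0648,.15],-.148)
```

```text
pos [0.4997 0.1596 0.1489] jaw axis 172.79 down [-0.0063  0.006  -1.    ]
shift cm [ -0.28  -8.73 -21.51] turn [ 0.0221  0.0051 -0.007 ] z-first frame after turn: [ -0.11  -9.2  -21.32]
```

>>> apply_moves(travel=[[-0.2,0,0],[-0.1,-1.2,-2.7],[-0.1,-1.3,-3.0],[0,-1.3,-3.0],[0,-1.3,-3.0],[0,-1.3,-3.0],[0,-1.3,-3.0],[0,0,0]], turn=[[0.022,0.005,-0.007],[0,0,0],[0,0,0],[0,0,0],[0,0,0],[0,0,0],[0,0,0],[0,0,0]], grip=[1,1,1,1,1,1,1,1])

```text
t: 7.8
eef_pos: [0.5454, -0.0472, 0.1415]
tool_rot: [0.532, -0.459, 0.542, 0.461]
contact_force: [0.6, -0.3, -0.9]
gripper_width: 0.149
```

Run:
```python
from h import *
go([.5593,-.0648,.15],-.148)
```

```text
pos [ 0.5454 -0.0472  0.1415] jaw axis 171.2 down [-0.013  -0.0063 -0.9999]
shift cm [-0.86 -1.63 -1.54] turn [-0.0055 -0.0082 -0.0119] z-first frame after turn: [-0.85 -1.63 -1.54]
```

Now I'll centre it about 10 mm above the jaw tops and compare with the picture.

>>> apply_moves(travel=[[0,0,0],[-0.4,-0.8,-0.8],[-0.4,-0.8,-0.7],[0,0,0]], turn=[[-0.0055,-0.008,-0.012],[0,0,0],[0,0,0],[0,0,0]], grip=[1,1,1,1])

```text
t: 8.13
eef_pos: [0.5574, -0.0672, 0.1459]
tool_rot: [0.535, -0.46, 0.537, 0.463]
contact_force: [0.8, 0.4, -0.3]
gripper_width: 0.149
```

Run:
```python
from h import *
go([.5593,-.0648,.12],-.148)
a=eyes.read_camera("scene")[:,:,::-1]; b=eyes.read_camera("top")[:,:,::-1]
cv2.imwrite("pics/scene_h.png",a)
p,r,o=pose()
f=p+r.apply([.0504,0,0]); 
print("foot",f, [proj(c,f).round(1).tolist() for c in C])
crop=cv2.resize(a[140:230,190:290],(800,720),interpolation=2)
for P,col in((f,(0,0,255)),(np.array([.5593,-.0648,.027]),(0,255,0))):
    u=(proj("scene",P)[0]-[190,140]+.5)*8; cv2.circle(crop,tuple(int(v) for v in u),4,col,-1)
t=np.linspace(0,2*np.pi,30)
for z,rr in((0,.0095),(.022,.0095),(.024,.007)):
    ring=f-r.apply([1,0,0])*z+rr*np.c_[np.cos(t),np.sin(t),0*t]; cv2.polylines(crop,[((proj("scene",ring)-[190,140]+.5)*8).astype(np.int32)],1,(0,0,255),1)
ring=np.array([.5593,-.0648,.027])+.0115*np.c_[np.cos(t),np.sin(t),0*t]; cv2.polylines(crop,[((proj("scene",ring)-[190,140]+.5)*8).astype(np.int32)],1,(0,255,0),1)
cv2.imwrite("pics/h1.png",crop[:600])
```

```text
pos [ 0.5574 -0.0672  0.1459] jaw axis 171.49 down [-4.6e-03  4.0e-04 -1.0e+00]
shift cm [ 2.59 -0.16  0.26] turn [-0.0005 -0.0003 -0.0047] z-first frame after turn: [ 2.59 -0.15  0.26]
foot [ 0.55606624 -0.06524912  0.0950837 ] [[[231.7, 158.5]], [[290.8, 192.8]]]
```

View pics/h1.png

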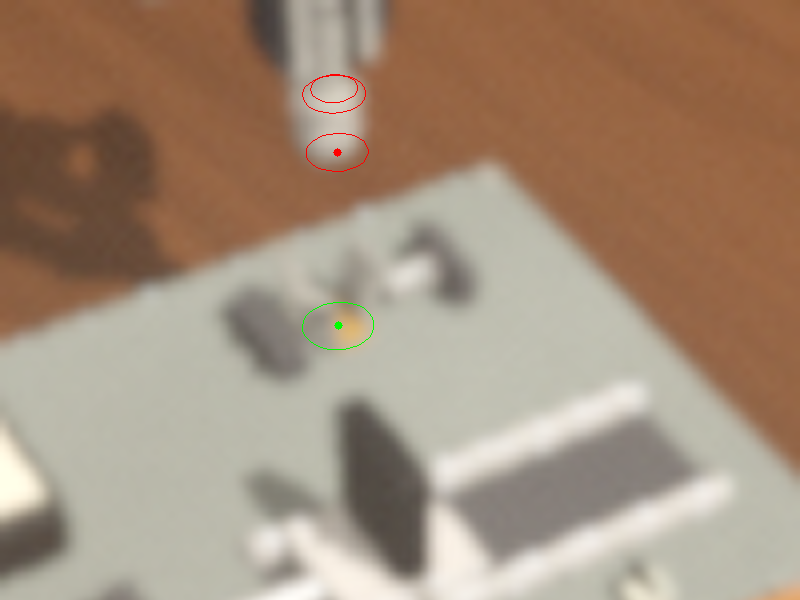

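Run:
```python
from h import *
from fit import sil,jig,Jw,cen
a=cv2.imread("pics/scene_h.png"); p,r,o=pose(); f=p+r.apply([.0504,0,0]); d=r.apply([-1,0,0])
s=cv2.cvtColor(a,cv2.COLOR_BGR2HSV)[:,:,1]
lo=proj("scene",f)[0]; 
for y in range(146,166): print(y,s[y,222:242])
# soft-edge fit: row profile model rendered at 8x, blurred, against normalised saturation
t=np.linspace(0,2*np.pi,48)
def ren(x,y,z0):
    m=np.zeros((384*8,512*8),np.float32)
    P=np.concatenate([np.array([x,y,z0])+d*z+rr*np.c_[np.cos(t),np.sin(t),0*t] for z,rr in((0,.0065),(.003,.0095),(.022,.0095))])
    cv2.fillPoly(m,[cv2.convexHull(((proj("scene",P)+.5)*8).astype(np.float32)).astype(np.int32)],1)
    return cv2.GaussianBlur(cv2.resize(m,(512,384),interpolation=cv2.INTER_AREA),(0,0),1.0)
best=[]
y0,y1,x0,x1=152,167,221,244
S=s[y0:y1,x0:x1].astype(float)
for du in np.arange(-.006,.0061,.001):
  for dv in np.arange(-.006,.0061,.001):
    M=ren(f[0]+du,f[1]+dv,f[2])[y0:y1,x0:x1]; A=np.c_[M.ravel(),np.ones(M.size)]
    c,res,*_=np.linalg.lstsq(A,S.ravel(),rcond=None); best.append((res[0],du,dv))
best.sort(); print(best[:6])
for c in(["top"],["scene"],["top","scene"]):
    j,_=jig(c); print(c,Jw(j,(-.02,-.06,.027)).round(4))
```

```text
146 [116  82  44  36  30  26  26  29  27  25  29  35  40  40  48  81 121 139
 143 145]
147 [133 111  67  39  29  28  25  26  29  26  29  41  58  63  72 102 126 141
 142 144]
148 [133 124  91  55  34  26  25  28  27  28  30  47  77  96 107 123 139 140
 142 141]
149 [138 133 116  80  43  29  26  28  27  26  30  43  73 108 128 138 141 138
 138 138]
150 [140 135 127  95  56  34  29  26  28  26  27  35  53  91 125 138 143 140
 139 141]
151 [137 136 127 103  59  38  29  26  25  26  24  29  46  80 121 138 142 140
 138 141]
152 [142 137 132 104  59  37  27  25  25  24  24  28  45  79 118 137 139 141
 139 141]
153 [140 135 134 106  66  41  28  25  24  24  24  30  46  81 122 136 136 137
 139 140]
154 [140 138 132 115  75  43  33  26  26  25  25  30  45  76 120 136 140 137
 140 138]
155 [136 134 133 118  82  46  31  27  25  25  25  29  43  75 114 135 135 141
 134 135]
156 [137 134 130 121  84  50  31  27  26  25  25  28  44  78 122 132 136 138
 134 134]
157 [136 138 137 130  95  57  35  27  26  25  27  31  52  93 127 138 135 138
 133 134]
158 [133 132 133 133 112  72  45  32  29  28  33  41  66
[... 492 characters left out ...]
36 134 131 134 135 135 132 124 115 110 100  83  70
  58  45]
165 [135 132 133 131 133 135 131 132 128 127 125 116  82  59  56  54  41  36
  30  27]
[(np.float64(246229.7788308586), np.float64(0.001), np.float64(-0.003)), (np.float64(248195.14393577463), np.float64(0.001), np.float64(-0.002)), (np.float64(248518.20381896346), np.float64(0.0), np.float64(-0.004)), (np.float64(248799.75000663009), np.float64(0.0), np.float64(-0.003)), (np.float64(249445.64620744225), np.float64(0.002), np.float64(-0.002)), (np.float64(250600.52229533903), np.float64(0.001), np.float64(-0.004))]
['top'] [[ 0.56   -0.0643  0.027 ]]
['scene'] [[ 0.5581 -0.0659  0.027 ]]
['top', 'scene'] [[ 0.5593 -0.0648  0.027 ]]
```

Run:
```python
from h import *
p,r,o=pose(); f=p+r.apply([.0504,0,0]); u=proj("scene",f)[0]; print(f.round(4))
for dv in(-.3,0,.3): print(dv,(back("scene",[u+[-1.05,dv]],f[2])[0]-f).round(4))
for P in([.5593,-.0648,.027],[.5581,-.0659,.027],[.56,-.0643,.027]): print(proj("scene",P).round(2))
a=cv2.imread("pics/scene0.png")
b=cv2.imread("pics/top0.png"); 
hs=cv2.cvtColor(a,cv2.COLOR_BGR2HSV); print("brass scene sat"); print(hs[174:187,224:244,1])
hs=cv2.cvtColor(b,cv2.COLOR_BGR2HSV); print("brass top sat"); print(hs[186:202,280:298,1]); print(proj("top",[.5593,-.0648,.027]))
```

```text
[ 0.5561 -0.0652  0.0951]
-0.3 [ 0.0013 -0.0026  0.    ]
0 [ 0.002  -0.0016  0.    ]
0.3 [ 0.0027 -0.0007  0.    ]
[[231.76 180.22]]
[[231.88 179.81]]
[[231.66 180.44]]
brass scene sat
[[ 23  26  24  24  25  22  19  22  25  28  31  28  28  25  20  17  14  14
   15  20]
 [ 21  26  27  25  26  25  23  27  30  32  30  30  26  25  22  17  16  17
   18  23]
 [ 25  27  26  24  26  25  27  32  40  38  30  29  26  26  24  22  21  21
   22  23]
 [ 24  26  28  28  27  25  29  42  56  51  37  27  26  25  24  22  22  21
   21  21]
 [ 26  25  27  29  29  29  32  47  73  80  54  33  26  23  19  20  19  18
   19  19]
 [ 26  29  30  31  30  30  34  55  89 106  83  49  30  22  18  19  19  19
   19  19]
 [ 25  28  30  32  33  29  36  57  93 116 110  74  42  24  20  19  20  19
   20  19]
 [ 27  25  30  30  31  30  33  53  89 114 112  80  45  25  20  19  19  19
   19  19]
 [ 24  25  25  27  27  28  31  50  79  96  86  61  36  23  19  20  20  19
   20  19]
 [ 25  23  25  23  23  24  28  38  55  60  50  35  24  20  17  20  19  19
   19  19]
 [ 27  25  24  26  25  21  22  25  30  32  28  24  20  19  19  20
[... 735 characters left out ...]
  28  30  39  67 115 160 187 195 183 153 117  85  52  35  31  30  30]
 [ 28  28  29  44  81 132 173 194 197 196 179 150 111  65  35  31  31  29]
 [ 28  28  29  45  83 129 166 181 184 187 183 159 114  66  35  30  30  28]
 [ 29  27  30  41  72 108 132 140 144 148 156 147 109  62  35  31  30  29]
 [ 28  28  29  35  53  72  78  77  77  81  91 100  85  50  31  30  30  31]
 [ 28  28  29  31  38  42  42  39  41  43  46  49  44  32  30  29  30  29]
 [ 29  28  29  29  30  31  30  32  35  38  36  35  32  31  30  29  29  30]
 [ 29  28  29  29  28  29  28  30  36  34  32  32  30  32  29  29  28  30]
 [ 28  28  28  28  28  28  26  25  34  36  30  29  29  30  29  28  28  28]]
[[288.76991564 195.17430288]]
```

>>> apply_moves(travel=[[0,0,0],[0,0,-0.25],[1.0,0,0],[1.0,0,0],[1.0,0,0],[0,0,0]], turn=[[0,0,-0.005],[0,0,0],[0,0,0],[0,0,0],[0,0,0],[0,0,0]], grip=[1,1,1,1,1,1])

```text
t: 8.73
eef_pos: [0.5555, -0.064, 0.1127]
tool_rot: [0.534, -0.463, 0.534, 0.464]
contact_force: [-0.8, 0.1, -0.5]
gripper_width: 0.15
```

Run:
```python
from h import *
go([.5575,-.0645,.1074],-.148)
```

```text
pos [ 0.5555 -0.064   0.1127] jaw axis 171.92 down [ 1.0e-04  1.7e-03 -1.0e+00]
shift cm [ 0.53 -0.21 -0.02] turn [ 0.007   0.0017 -0.0002] z-first frame after turn: [ 0.53 -0.21 -0.02]
```

>>> apply_moves(travel=[[0,-0.2,0],[0.5,0,0],[0,0,0]], turn=[[0.007,0.0015,0],[0,0,0],[0,0,0]], grip=[1,1,1])

```text
t: 8.98
eef_pos: [0.5568, -0.0638, 0.1056]
tool_rot: [0.535, -0.461, 0.536, 0.462]
contact_force: [0.3, 0.2, -1.3]
gripper_width: 0.147
```

Run:
```python
from h import *
from fit import Jw,jig
go([.5575,-.0645,.1074],-.148)
a=eyes.read_camera("scene")[:,:,::-1]; cv2.imwrite("pics/scene_h2.png",a)
p,r,o=pose(); f=p+r.apply([.0504,0,0]); s=12; x0,y0=210,148
crop=cv2.resize(a[y0:y0+48,x0:x0+64],None,fx=s,fy=s,interpolation=2)
b=cv2.imread("pics/scene0.png"); crop0=cv2.resize(b[y0:y0+48,x0:x0+64],None,fx=s,fy=s,interpolation=2)
j,_=jig(["scene"]); print("scene jig seat",Jw(j,(-.02,-.06,.027)))
def pl(im,P,col): cv2.polylines(im,[((proj("scene",P)-[x0,y0]+.5)*s).astype(np.int32)],0,col,1)
t=np.linspace(0,2*np.pi,40)
for im in(crop,crop0):
    pl(im,Jw(j,np.c_[-.02+.0115*np.cos(t),-.06+.0115*np.sin(t),0*t+.027]),(0,255,0))
    # sprung jaw face: upright then flare, at -x, 16 mm wide
    for y in(-.068,-.052): pl(im,Jw(j,[[-.0255,y,.027],[-.0255,y,.039],[-.0311,y,.051]]),(255,0,0))
    pl(im,Jw(j,[[-.0311,-.068,.051],[-.0311,-.052,.051]]),(255,0,0))
pl(crop,f+.0065*np.c_[np.cos(t),np.sin(t),0*t],(0,0,255)); pl(crop,f+[0,0,.003]+.0095*np.c_[np.cos(t),np.sin(t),0*t],(0,0,255))
cv2.imwrite("pics/h2.png",np.hstack([crop[:,150:550],crop0[:,150:550]]))
```

```text
pos [ 0.5568 -0.0638  0.1056] jaw axis 171.51 down [-3.e-03  5.e-04 -1.e+00]
shift cm [-0.18 -0.08 -0.06] turn [-0.0002  0.0001 -0.0031] z-first frame after turn: [-0.18 -0.08 -0.06]
scene jig seat [[ 0.55813687 -0.06585968  0.027     ]]
```

View pics/h2.png

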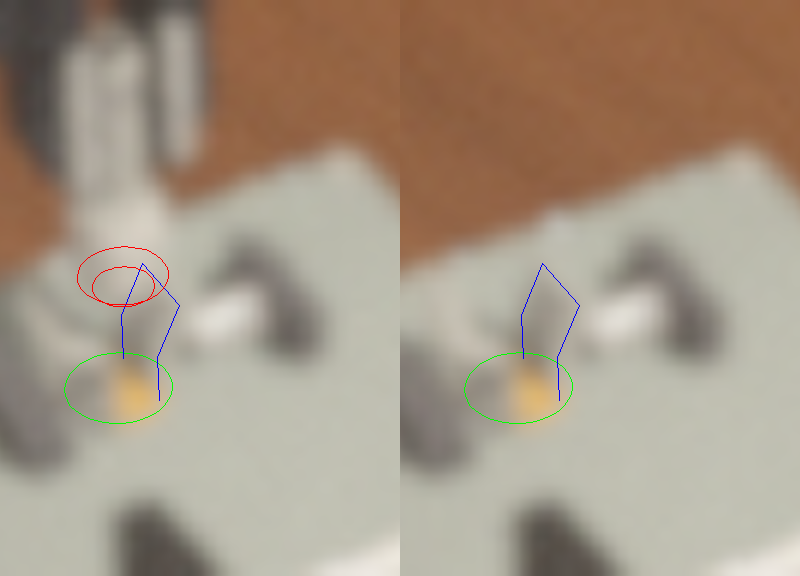

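The overlay of the sprung jaw and brass disc, using the jig fit from the scene camera, matches what's in the picture. In that same camera the plug (about 115/12+222 px) sits within roughly 1 mm of the seat axis. I'll nudge it slightly and start down.

>>> apply_moves(travel=[[0,-0.07,-0.04],[0.5,0,0],[0.5,0,0],[0,0,0]], turn=[[0,0,-0.003],[0,0,0],[0,0,0],[0,0,0]], grip=[1,1,1,1])

```text
t: 9.37
eef_pos: [0.5588, -0.0646, 0.0963]
tool_rot: [0.537, -0.462, 0.535, 0.461]
contact_force: [-1.5, 0.6, -0.2]
gripper_width: 0.148
```

Run:
```python
from h import *
go([.5575,-.0643,.0774],-.148)
print(pose()[2]["contact_force"])
```

```text
pos [ 0.5588 -0.0646  0.0963] jaw axis 171.49 down [ 3.4e-03 -2.0e-04 -1.0e+00]
shift cm [1.89 0.14 0.01] turn [-0.0005  0.0003  0.0034] z-first frame after turn: [1.89 0.13 0.01]
[-1.53591638  0.57067334 -0.24609019]
```

>>> apply_moves(travel=[[0,0.1,0],[0.5,0,0],[0.5,0,0],[0,0,0]], turn=[[0,0,0.0034],[0,0,0],[0,0,0],[0,0,0]], grip=[1,1,1,1])

```text
t: 9.7
eef_pos: [0.5589, -0.0654, 0.0866]
tool_rot: [0.536, -0.462, 0.536, 0.461]
contact_force: [-0.4, -0.0, -1.3]
gripper_width: 0.146
```

Run:
```python
from h import *
go([.5575,-.0643,.0774],-.148)
print(pose()[2]["contact_force"])
```

```text
pos [ 0.5589 -0.0654  0.0866] jaw axis 171.45 down [ 0.0022 -0.001  -1.    ]
shift cm [0.92 0.16 0.09] turn [-0.0012 -0.0007  0.0024] z-first frame after turn: [0.92 0.16 0.09]
[-0.38467449 -0.04574705 -1.28560402]
```

>>> apply_moves(travel=[[0.4,0,0],[0.4,0,0],[0.2,0,0],[0,0,0]], turn=[[0,0,0.002],[0,0,0],[0,0,0],[0,0,0]], grip=[1,1,1,1])

```text
t: 10.03
eef_pos: [0.5588, -0.0654, 0.0774]
tool_rot: [0.535, -0.461, 0.537, 0.461]
contact_force: [-1.9, 0.2, 3.5]
gripper_width: 0.148
```

Run:
```python
from h import *
go([.5575,-.0643,.0774],-.148)
print(pose()[2]["contact_force"])
```

```text
pos [ 0.5588 -0.0654  0.0774] jaw axis 171.43 down [-6.0e-04 -1.5e-03 -1.0e+00]
shift cm [-0.    0.15  0.09] turn [-0.0017 -0.0016 -0.0004] z-first frame after turn: [-0.    0.15  0.09]
[-1.89301661  0.17160757  3.45886384]
```

>>> apply_moves(travel=[[0.2,0,0],[0.1,0,0],[0,0,0]], turn=[[0,0,0],[0,0,0],[0,0,0]], grip=[1,1,1])

```text
t: 10.28
eef_pos: [0.5587, -0.0653, 0.0775]
tool_rot: [0.535, -0.462, 0.537, 0.461]
contact_force: [-0.1, -0.7, -3.6]
gripper_width: 0.144
```

Run:
```python
from h import *
go([.5575,-.0643,.0774],-.148)
print(pose()[2]["contact_force"])
a=eyes.read_camera("scene")[:,:,::-1]; cv2.imwrite("pics/scene_h3.png",a)
x0,y0,s=205,135,10
cv2.imwrite("pics/h3.png",cv2.resize(a[y0:y0+58,x0:x0+70],None,fx=s,fy=s,interpolation=2))
```

```text
pos [ 0.5587 -0.0653  0.0775] jaw axis 171.42 down [-0.0014 -0.0032 -1.    ]
shift cm [0.01 0.13 0.08] turn [-0.0017 -0.0033 -0.0009] z-first frame after turn: [0.01 0.13 0.08]
[-0.08388652 -0.67527187 -3.55178791]
```

View pics/h3.png

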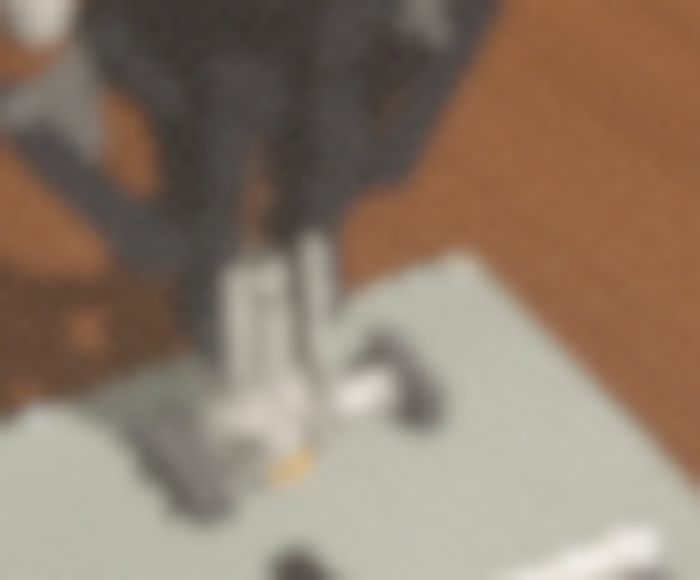

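>>> apply_moves(travel=[[0,0,0],[0,0,0],[0,0,0],[0,0,0]], turn=[[0,0,0],[0,0,0],[0,0,0],[0,0,0]], grip=[0.7,0.6,0.5,0.5])

```text
t: 10.67
eef_pos: [0.5587, -0.0648, 0.0761]
tool_rot: [0.535, -0.462, 0.537, 0.461]
contact_force: [-0.5, -0.1, 0.2]
gripper_width: 0.501
```

>>> apply_moves(travel=[[-1.0,0,0],[-2.0,0,0],[-2.5,0,0],[-2.0,0,0],[0,0,0]], turn=[[0,0,0],[0,0,0],[0,0,0],[0,0,0],[0,0,0]], grip=[0.5,0.5,0.5,0.5,0.5])

```text
t: 11.08
eef_pos: [0.5578, -0.064, 0.154]
tool_rot: [0.534, -0.46, 0.537, 0.463]
contact_force: [0.6, -0.2, -0.1]
gripper_width: 0.503
```

Run:
```python
from h import *
from fit import Jw,jig
j=np.load("jig.npy"); 
a=eyes.read_camera("scene")[:,:,::-1]; cv2.imwrite("pics/scene_h4.png",a)
b=eyes.read_camera("top")[:,:,::-1]; cv2.imwrite("pics/top_h4.png",b)
hp=Jw(j,(.02,.04,.062))[0]; go([hp[0],hp[1],.15],-.148)
cv2.imwrite("pics/h4.png",np.hstack([cv2.resize(a[140:220,190:260],(525,600),interpolation=2),cv2.resize(b[155:215,225:252],(270,600),interpolation=2)]))
```

```text
pos [ 0.5562 -0.0641  0.1509] jaw axis 171.5 down [-9.5e-03 -7.0e-04 -1.0e+00]
shift cm [ 0.03 -4.32  9.98] turn [-0.0004 -0.0021 -0.0093] z-first frame after turn: [ 0.09 -4.32  9.98]
```

View pics/h4.png

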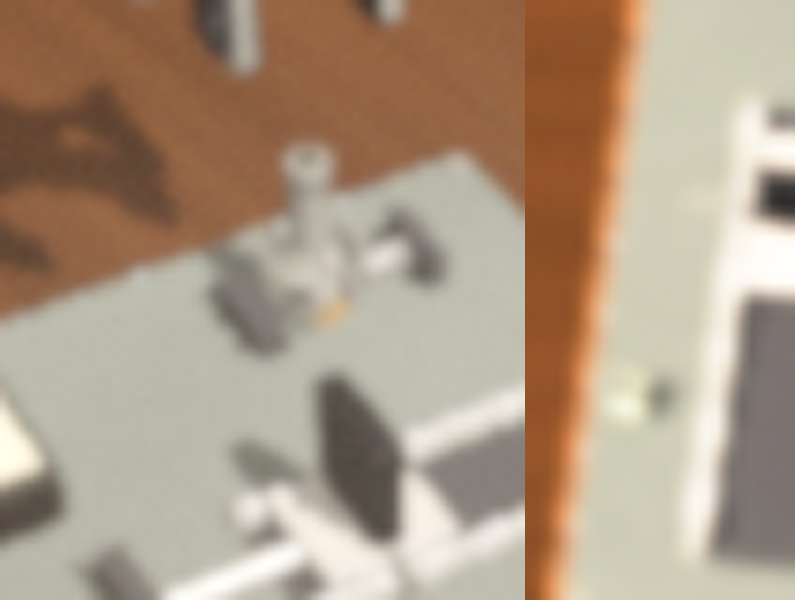

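The plug stands upright in the clip: its tail top is at about scene (231,160), with the jaw on its right. Next are the handle, the pointer and the mark.

Run:
```python
from h import *
from fit import Jw
j=np.load("jig.npy")
acc={c:np.mean([eyes.read_camera(c).astype(float) for _ in range(4)],0)[:,:,::-1] for c in C}
for c in C: np.save(f"pics/{c}_avg.npy",acc[c])
t=np.clip((acc["top"]-90)*1.6,0,255).astype(np.uint8); s=np.clip((acc["scene"]-70)*1.6,0,255).astype(np.uint8)
A=cv2.resize(t[165:205,228:268],(400,400),interpolation=2); B=cv2.resize(s[186:226,225:265][:, :],(400,400),interpolation=2)
cv2.imwrite("pics/p1.png",np.hstack([A,B]))
for n,P in(("plugtop",[.5587,-.065,.087]),("plugtop by mean seat",[.5593,-.0648,.087])): print(n,[proj(c,P).round(1).tolist() for c in C])
```

```text
plugtop [[[231.0, 161.6]], [[290.5, 192.3]]]
plugtop by mean seat [[[230.8, 161.7]], [[290.4, 192.1]]]
```

View pics/p1.png

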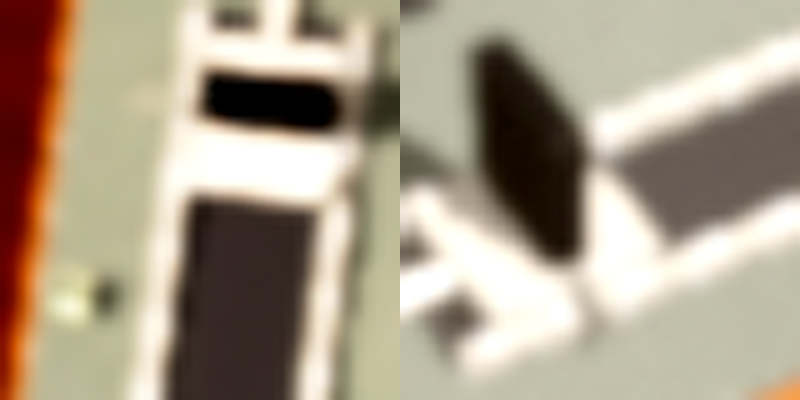

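Run:
```python
from h import *
from fit import Jw,cen,jig
for nm in(["top"],["top","scene"]):
    j,_=jig(nm); Rj=np.array([[np.cos(j[2]),np.sin(j[2])],[-np.sin(j[2]),np.cos(j[2])]])
    inj=lambda c,u,z:(Rj@(back(c,[u],z)[0][:2]-j[:2])*1000).round(1)
    print(nm,"tab",inj("top",(235,194),.033),"pointer",inj("top",(242,174.5),.033),"handle top",inj("top",(254.7,174.3),.080))
t=np.load("pics/top_avg.npy"); print(t[170:180,236:248,0].round(0).astype(int)); print(t[189:200,230:243].mean(2).round(0).astype(int))
for z in(.05,.062,.08): print(z,[proj(c,Jw(j,(.015,.04,z))).round(1).tolist() for c in C])
s=np.load("pics/scene_avg.npy").mean(2); m=(s[185:216,226:252]<95).astype(np.uint8); print("plate scene mask");print("\n".join("".join(".#"[v] for v in r) for r in m))
m=(t.mean(2)[168:182,244:268]<90).astype(np.uint8); print("plate top mask");print("\n".join("".join(".#"[v] for v in r) for r in m))
# plug as seated: silhouettes in scene
sat=cv2.cvtColor(cv2.imread("pics/scene_h4.png"),cv2.COLOR_BGR2HSV)[:,:,1]; print(sat[155:176,222:240])
```

```text
['top'] tab [-38.1  94.9] pointer [21.6 82.4] handle top [17.9 44.5]
['top', 'scene'] tab [-37.8  95.5] pointer [21.9 83.1] handle top [18.3 45.2]
[[179 184 186 187 186 185 185 184 185 197 220 227]
 [180 185 186 186 186 184 184 183 184 197 218 218]
 [182 184 184 184 185 184 184 184 186 200 218 204]
 [182 184 184 184 185 186 187 187 190 205 219 198]
 [183 184 184 185 186 189 191 192 195 208 217 192]
 [184 185 185 186 187 190 192 193 197 206 207 176]
 [185 185 185 185 186 188 188 189 197 213 212 182]
 [185 185 185 185 186 186 186 186 199 222 226 216]
 [185 184 184 185 185 186 186 188 201 224 234 235]
 [185 184 184 185 185 186 186 189 206 227 235 240]]
[[124 159 184 195 198 199 199 199 199 200 200 202 213]
 [134 167 189 198 200 200 200 199 199 200 201 203 215]
 [143 177 196 203 206 205 202 197 195 196 199 202 215]
 [150 184 202 206 210 212 209 194 181 184 192 200 214]
 [152 188 204 206 209 213 208 180 157 164 183 197 214]
 [151 185 204 214 221 221 205 163 138 153 179 198 217]
 [152 184 205 223 235 236 216 169 144 161 185 203 223]
 [157 184 201 214 226 229 214 181 166 177 193 209 230]
 [
[... 2385 characters left out ...]
 33  25  24  26  24  24]
 [135 132 132 131 124 107  70  39  31  27  26  27  23  17  17  19  22  21]
 [133 127 125 118  94  67  50  36  29  27  26  26  23  19  17  19  18  18]
 [120 105  93  77  56  37  30  28  29  27  26  24  24  22  22  19  19  20]
 [ 81  65  54  46  34  26  23  24  27  27  27  26  26  23  25  23  22  22]
 [ 44  36  32  32  27  22  22  27  27  27  26  26  27  28  28  25  23  22]
 [ 28  26  24  24  26  24  26  29  26  25  27  25  26  27  26  26  27  23]
 [ 23  23  25  24  27  27  26  28  26  25  25  24  24  26  29  26  23  20]
 [ 24  26  25  28  26  27  27  26  25  25  24  25  25  25  28  27  22  17]
 [ 26  28  26  27  28  27  27  26  24  24  24  25  24  25  27  25  23  18]]
```

Run:
```python
from h import *
go([.6106,.0319,.14],-.148)
```

```text
pos [ 0.5551 -0.0641  0.149 ] jaw axis 171.51 down [-1.330e-02 -3.000e-04 -9.999e-01]
shift cm [ 0.83 -4.09 10.31] turn [-0.0002 -0.0022 -0.0131] z-first frame after turn: [ 0.9  -4.08 10.31]
```

>>> apply_moves(travel=[[0,0,0],[0,-1.1,2.5],[0,-1.1,2.5],[0,-1.1,2.4],[0,-1.0,2.1],[0,0,0]], turn=[[0,-0.002,-0.009],[0,0,0],[0,0,0],[0,0,0],[0,0,0],[0,0,0]], grip=[0.5,0.5,0.5,0.5,0.5,0.5])

```text
t: 12.08
eef_pos: [0.6124, 0.0238, 0.1467]
tool_rot: [0.536, -0.459, 0.539, 0.461]
contact_force: [-0.7, 0.6, -0.0]
gripper_width: 0.499
```

Run:
```python
from h import *
go([.6106,.0319,.0645],-.148)
```

```text
pos [0.6124 0.0238 0.1467] jaw axis 171.15 down [-4.9e-03 -3.0e-04 -1.0e+00]
shift cm [8.22 0.26 0.78] turn [-0.0065 -0.0011 -0.0048] z-first frame after turn: [8.22 0.29 0.78]
```

>>> apply_moves(travel=[[0,0.28,0.78],[1.5,0,0],[1.5,0,0],[1.5,0,0],[0,0,0]], turn=[[-0.0065,-0.001,-0.005],[0,0,0],[0,0,0],[0,0,0],[0,0,0]], grip=[0.5,0.5,0.5,0.5,0.5])

```text
t: 12.5
eef_pos: [0.6097, 0.034, 0.1004]
tool_rot: [0.536, -0.463, 0.534, 0.462]
contact_force: [-0.9, -0.6, -0.1]
gripper_width: 0.498
```

Run:
```python
from h import *
go([.6106,.0319,.0645],-.148)
```

```text
pos [0.6097 0.034  0.1004] jaw axis 171.71 down [ 3.e-03  6.e-04 -1.e+00]
shift cm [ 3.59 -0.11 -0.2 ] turn [0.0034 0.001  0.0029] z-first frame after turn: [ 3.59 -0.12 -0.19]
```

>>> apply_moves(travel=[[0,-0.1,-0.2],[1.2,0,0],[1.2,0,0],[0.8,0,0],[0,0,0]], turn=[[0.0034,0.001,0.003],[0,0,0],[0,0,0],[0,0,0],[0,0,0]], grip=[0.5,0.5,0.5,0.5,0.5])

```text
t: 12.92
eef_pos: [0.6102, 0.0302, 0.0674]
tool_rot: [0.536, -0.462, 0.536, 0.461]
contact_force: [0.1, 0.3, -0.6]
gripper_width: 0.502
```

Run:
```python
from h import *
go([.6106,.0319,.0645],-.148)
print(pose()[2]["contact_force"])
```

```text
pos [0.6102 0.0302 0.0674] jaw axis 171.41 down [ 1.6e-03 -6.0e-04 -1.0e+00]
shift cm [ 0.29 -0.01  0.17] turn [-0.002  -0.0004  0.0017] z-first frame after turn: [ 0.29 -0.01  0.17]
[ 0.14129858  0.30231975 -0.57253631]
```

>>> apply_moves(travel=[[0.15,0,0],[0,0,0],[0,0,0],[0,0,0],[0,0,0],[0,0,0]], turn=[[0,0,0.0015],[0,0,0],[0,0,0],[0,0,0],[0,0,0],[0,0,0]], grip=[0.5,0.65,0.8,1,1,1], newtons=60)

```text
t: 13.42
eef_pos: [0.612, 0.0298, 0.0657]
tool_rot: [0.537, -0.462, 0.535, 0.46]
contact_force: [3.4, 0.0, -4.7]
gripper_width: 0.13
```

Run:
```python
from h import *
go([.6106,.0319,.0645],-.148)
print(pose()[2]["contact_force"])
```

```text
pos [0.612  0.0298 0.0657] jaw axis 171.4 down [ 3.1e-03 -2.0e-04 -1.0e+00]
shift cm [0.12 0.17 0.18] turn [-0.002   0.0003  0.0031] z-first frame after turn: [0.12 0.17 0.18]
[ 3.37748021  0.03351958 -4.73131087]
```

>>> apply_moves(travel=[[0,1.0,0],[0,1.0,0],[0,1.0,0],[0,1.0,0],[0,1.0,0],[0,0,0]], turn=[[0,0,0],[0,0,0],[0,0,0],[0,0,0],[0,0,0],[0,0,0]], grip=[1,1,1,1,1,1])

```text
t: 13.92
eef_pos: [0.5648, 0.0368, 0.0657]
tool_rot: [0.54, -0.464, 0.532, 0.458]
contact_force: [6.0, 1.0, -10.7]
gripper_width: 0.129
```

Run:
```python
from h import *
from fit import Jw,jig
go([.6106,.0319,.0645],-.148)
p,r,o=pose(); print(o["contact_force"], np.linalg.norm(p[:2]-[.612,.0298]))
acc={c:np.mean([eyes.read_camera(c).astype(float) for _ in range(3)],0)[:,:,::-1] for c in C}
np.save("pics/scene_pull.npy",acc["scene"])
j,_=jig(["scene"]); j2,_=jig(["top"]); print([proj("scene",Jw(j,(-.038,.093,.033))).round(1), proj("scene",Jw(j,(-.03,.084,.033))).round(1)])
s=np.clip((acc["scene"]-50)*1.3,0,255).astype(np.uint8); t=np.clip((acc["top"]-50)*1.3,0,255).astype(np.uint8)
cv2.imwrite("pics/p2.png",np.hstack([cv2.resize(s[185:235,245:295],(500,500),interpolation=2),cv2.resize(t[175:225,225:255],(300,500),interpolation=2)]))
```

```text
pos [0.5648 0.0368 0.0657] jaw axis 171.38 down [ 1.310e-02  6.000e-04 -9.999e-01]
shift cm [ 0.18 -4.6   0.2 ] turn [-0.0024  0.0025  0.0129] z-first frame after turn: [ 0.12 -4.6   0.19]
[  5.99086487   1.00022574 -10.69539453] 0.047706970638220825
[array([[270.4, 212.8]]), array([[265.4, 211.6]])]
```

View pics/p2.png

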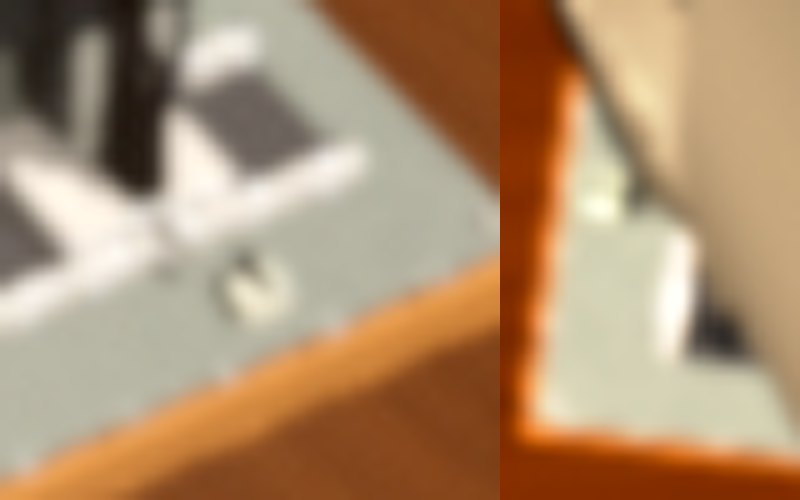

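Run:
```python
from h import *
from fit import Jw,jig
a=np.load("pics/scene_avg.npy").mean(2).astype(np.float32); b=np.load("pics/scene_pull.npy").mean(2).astype(np.float32); t=np.load("pics/top_avg.npy").mean(2).astype(np.float32)
xs=np.arange(-50,36,2); ys=np.arange(66,104,2)
def rect(c,im,j,z):
    P=np.array([[x/1000,y/1000,z] for y in ys for x in xs]); u=proj(c,Jw(j,P)).astype(np.float32)
    return cv2.remap(im,u[:,0].reshape(len(ys),-1),u[:,1].reshape(len(ys),-1),1)
js,_=jig(["scene"]); jt,_=jig(["top"])
np.set_printoptions(linewidth=300)
for n,c,im,j in(("scene home","scene",a,js),("scene pull","scene",b,js),("top home","top",t,jt)):
    r=rect(c,im,j,.033); print(n); print("      "," ".join("%4d"%x for x in xs[::1]))
    for k,y in enumerate(ys): print("%4d: "%y," ".join("%4d"%v for v in r[k]))
```

```text
scene home
        -50  -48  -46  -44  -42  -40  -38  -36  -34  -32  -30  -28  -26  -24  -22  -20  -18  -16  -14  -12  -10   -8   -6   -4   -2    0    2    4    6    8   10   12   14   16   18   20   22   24   26   28   30   32   34
  66:   206  204  201  200  200  198  204  212  213  212  210  206  201  200  198  199  206  214  212  210  209  203  202  207  210  220  227  231  234  236  235  232  227  216  204  199  206  223  232  234  232  232  229
  68:   222  220  219  217  215  217  220  225  229  228  225  224  221  217  215  218  221  225  229  227  224  222  219  217  220  224  228  234  236  237  236  233  227  218  204  194  203  219  232  236  234  232  232
  70:   229  227  225  223  224  223  224  231  232  232  233  230  227  225  224  223  226  231  232  232  232  230  226  226  224  224  229  232  235  237  235  232  227  218  203  193  196  214  229  234  233  231  231
  72:   227  225  224  221  220  221  222  224  228  229  228  227  226  223  222  222  222  225  228  229  228  229  227  224  223  222  223  227  229  230  231  230  224  216  202  187  190  205  219
[... 11550 characters left out ...]
 200  200  200  200  201  201  201
  98:   198  202  212  223  230  226  218  211  209  209  206  202  199  198  198  198  199  199  198  198  198  198  199  199  199  199  200  200  200  200  200  200  200  200  200  200  200  199  200  200  200  200  200
 100:   198  200  207  216  223  219  213  207  207  207  204  201  198  197  198  199  199  200  200  199  198  198  198  199  199  199  200  200  201  200  200  199  200  200  200  200  199  199  199  199  200  200  200
 102:   197  197  201  206  212  210  208  205  205  204  202  199  197  196  196  198  199  201  200  199  198  198  197  197  197  197  198  200  201  200  199  198  198  199  198  198  197  197  197  197  198  198  198
```

The tab's black line fits at jig x ≈ -38 mm in both cameras. The pointer's home is at x ≈ +20.5, so it needs about 58.5 mm of pull. The slide now stands at 47.8 mm by both image shift and arm pose, so about 10.7 mm remain.

>>> apply_moves(travel=[[0,0.5,0],[0,0.6,0],[0,0,0],[0,0,0]], turn=[[0,0,0],[0,0,0],[0,0,0],[0,0,0]], grip=[1,1,1,1])

```text
t: 14.55
eef_pos: [0.5589, 0.0377, 0.0657]
tool_rot: [0.542, -0.465, 0.531, 0.457]
contact_force: [7.5, -0.6, -8.8]
gripper_width: 0.133
```

Run:
```python
from h import *
from fit import Jw,jig
go([.6106,.0319,.0645],-.148)
p,r,o=pose(); print(o["contact_force"], np.linalg.norm(p[:2]-[.612,.0298]))
b=np.mean([eyes.read_camera("scene").astype(float) for _ in range(4)],0)[:,:,::-1]; np.save("pics/scene_pull2.npy",b)
a=np.load("pics/scene_avg.npy").mean(2).astype(np.float32); g=b.mean(2).astype(np.float32)
xs=np.arange(-60,-10,2); ys=np.arange(66,100,2); js,_=jig(["scene"])
P=np.array([[x/1000,y/1000,.033] for y in ys for x in xs]); u=proj("scene",Jw(js,P)).astype(np.float32).reshape(len(ys),len(xs),2)
ra,rb=[cv2.remap(i,u[:,:,0],u[:,:,1],1) for i in(a,g)]
print("pull-home"); print("      "," ".join("%4d"%x for x in xs))
for k,y in enumerate(ys): print("%4d: "%y," ".join("%4d"%v for v in (rb-ra)[k]))
xs=np.linspace(-70,0,560); ys=np.linspace(100,60,320)
P=np.array([[x/1000,y/1000,.033] for y in ys for x in xs]); u=proj("scene",Jw(js,P)).astype(np.float32).reshape(len(ys),len(xs),2)
w=cv2.remap(np.clip((b-60)*1.35,0,255).astype(np.uint8),u[:,:,0],u[:,:,1],2)
s=np.clip((b-50)*1.3,0,255).astype(np.uint8)
top=np.hstack([w,np.zeros((320,0,3),np.uint8)])
c2=cv2.resize(s[150:230,205:295],(315,280),interpolation=2); pad=np.zeros((280,560,3),np.uint8); pad[:,:315]=c2
t=eyes.read_camera("top")[:,:,::-1]; pad[:,320:]=cv2.resize(t[140:230,225:305],(240,280),interpolation=2)
cv2.imwrite("pics/p3.png",np.vstack([w,pad]))
```

```text
pos [0.5589 0.0377 0.0657] jaw axis 171.32 down [ 0.0196  0.0011 -0.9998]
shift cm [ 0.22 -5.19  0.21] turn [-0.0034  0.004   0.0192] z-first frame after turn: [ 0.12 -5.2   0.19]
[ 7.54645806 -0.58606622 -8.82083854] 0.053681347728432645
pull-home
        -60  -58  -56  -54  -52  -50  -48  -46  -44  -42  -40  -38  -36  -34  -32  -30  -28  -26  -24  -22  -20  -18  -16  -14  -12
  66:     3    8   13   17   23   27   29   31   31   26   19    0  -18  -18   -3   12   24   31   30   29   27   23   18   16   12
  68:     1    2    4    7    8   11   13   13   14   12    2  -13  -30  -39  -26   -6    7   11   14   14    9    9    9    6    5
  70:     0    0    1    2    3    4    4    5    5    2   -3  -16  -36  -42  -36  -17   -4    3    5    5    4    4    3    3    2
  72:     0    0    0    0    0    1    1    1    1    0   -4  -15  -28  -41  -36  -23   -8   -1    1    1    1    1    1    1    1
  74:     0    0    0    0    0    0    0    0    0    0   -3  -10  -23  -31  -32  -25  -12   -4    0    0    0    0    0    0    0
  76:     0    0    0    0    0    0    0    0    0    0   
[... 824 characters left out ...]
   -1   -1    0    0    0    0    0    0
  90:     0    0    0    0    0    0    0    0    0    0    0    0    0    0    0    0    0   -1    0    0    0    0    0    0    0
  92:     0    0    0    0    0    0    0    0    0    0    0    0    0    0    0    0    0    0    0    0    0    0    0    0    0
  94:     0    0    0    0    0    0    0    0    0    0    0    0    0    0    0    0    0    0    0    0    0    0    0    0    0
  96:     0    0    0    0    0    0    0    0    0    0    0    0    0    0    0    0    0    0    0    0    0    0    0    0    0
  98:     0    0    0    0    0    0    0    0    0    0    0    0    0    0    0    0    0    0    0    0    0    0    0    0    0
```

View pics/p3.png

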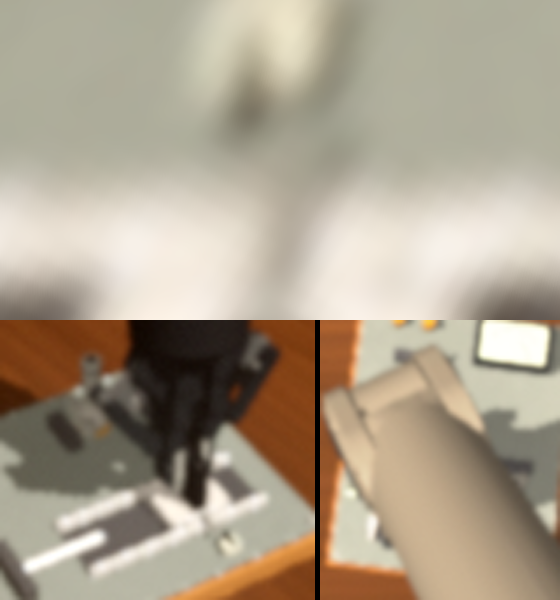

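The difference image isolates the pointer cleanly: it is at x ≈ -34 and the line at ≈ -38.3. Slide travel is about 54 mm and about 4.3 mm remain. Each row loses about 1.2 mm to the spring, so I'll use one row of 5.5 mm.

>>> apply_moves(travel=[[0,0.55,0]], turn=[[0,0,0]], grip=[1])

```text
t: 14.88
eef_pos: [0.5552, 0.0382, 0.0657]
tool_rot: [0.543, -0.465, 0.53, 0.456]
contact_force: [9.0, -1.1, -7.3]
gripper_width: 0.132
```

```bash
cat > chk.py <<'E'
from h import *
from fit import Jw,jig
for _ in range(6): eyes.read_camera("top")
p,r,o=pose(); print(p,o["contact_force"],o["gripper_width"], np.linalg.norm(p[:2]-[.612,.0298]),r.as_matrix()[:,0])
b=np.mean([eyes.read_camera("scene").astype(float) for _ in range(4)],0)[:,:,::-1]; np.save("pics/scene_pull3.npy",b)
print(pose()[0])
xs=np.arange(-60,40,1.); js,_=jig(["scene"]); ys=[70,72,74,76,78,80,82]
im=[np.load(f"pics/scene_{n}.npy").mean(2).astype(np.float32) for n in("avg","pull","pull2","pull3")]
P=np.array([[x/1000,y/1000,.033] for y in ys for x in xs]); u=proj("scene",Jw(js,P)).astype(np.float32).reshape(len(ys),len(xs),2)
W=[cv2.remap(i,u[:,:,0],u[:,:,1],1) for i in im]
def c(d,lo,hi):
    m=(xs>=lo)&(xs<=hi); w=np.clip(-d[:,m]-2,0,None); return (w*xs[m]).sum(1)/w.sum(1)
h=c(W[0]-W[1],12,34); print("home",h.round(1))
for k,(lo,hi) in zip((1,2,3),((-40,-14),(-46,-18),(-50,-20))): q=c(W[k]-W[0],lo,hi); print(k,q.round(1),"slide",(h-q).round(1),np.median(h-q).round(2))
E
python3 chk.py
```

```text
[0.55442137 0.03832316 0.06569271] [ 7.88804027  0.53184081 -8.16496591] 0.13146621197642566 0.05820603731860282 [ 0.0207015   0.00110886 -0.99978509]
[0.55447228 0.03836238 0.0657182 ]
home [20.7 20.9 21.4 22.3 23.4 24.7 25.5]
1 [-28.  -27.3 -26.5 -25.2 -23.8 -22.7 -21.9] slide [48.6 48.3 47.9 47.5 47.3 47.4 47.4] 47.5
2 [-33.9 -33.4 -32.8 -31.9 -30.6 -29.3 -28.3] slide [54.6 54.4 54.3 54.2 54.  54.  53.9] 54.23
3 [-38.8 -37.9 -36.6 -34.9 -33.3 -32.3 -31.6] slide [59.5 58.8 58.  57.2 56.7 57.  57.2] 57.2
```

Run:
```python
from h import *
from fit import sil
# last check: plug still where it was after release, others unmoved
a=eyes.read_camera("scene").astype(int); a0=cv2.imread("pics/scene_h4.png")[:,:,::-1].astype(int); s0=cv2.imread("pics/scene0.png")[:,:,::-1].astype(int)
print("plug tail region diff",abs(a-a0)[157:170,227:236].mean().round(1))
for n,(l,t,r,b) in dict(short=(203,125,214,138),tube=(267,276,287,308),egg=(324,315,355,344),mic=(139,121,165,158)).items(): print(n,abs(a-s0)[t:b,l:r].mean().round(1))
p,r,o=pose(); print(o["t"],p,abs(o["joint_vel"]).max(),o["gripper_width"])
bot.hand_in()
```

```text
plug tail region diff 27.7
short 1.1
tube 1.2
egg 1.2
mic 6.1
15.4333 [0.55446381 0.03836061 0.06568608] 0.0016613849252992184 0.12923326473821478
the job is handed in; nothing more can be done
```

I handed the job in at t = 15.4 s with the gripper still holding the slide at the mark. The hand-in gives no verdict, so these are my own checks.

**Plug:**
- I gripped the nickel plug between its orange and turquoise look-alikes, re-gripped it at 90° to centre it, and pressed it into the clip.
- It stopped at the expected seated height (tool at 0.0775 m), and I released it. Pictures then showed it upright in the jaws, and still upright in the last one I viewed during the pull.
- One reading suggested the foot might be about 1.5 mm high, which is within the 4 mm limit. Jaw opening and contact force could not be read directly.

**Slide:**
- I estimate the mark needs 58 to 58.5 mm of pull. The two cameras and the possible readings of the pointer and line ranged from 56.6 to 59 mm.
- The arm pose gives 58.2 mm of travel and the last image comparison 57.2 mm, partly disturbed by the mark's line. Both should fall within the 3.5 mm limit.
- The arm was still, with about 8 N of pull and the gripper set to 60 N.

**Checks that disagreed:**
- The picture around the plug's tail changed by 27.7 grey levels between release and hand-in. I put this down to the arm's shadow, since the picture taken just before the last 4 mm of pull showed the plug standing, but I didn't confirm it.
- The microphone region changed by 6 levels, probably also shadow. The short plug, tube and egg changed by about 1 level, so they have not moved.
- While I was picking the plug up, the tool drifted about 20 mm and dragged it along the desk. I corrected for this before placing it.

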